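# Lay the second, staggered course of a riser on an inspection bench

### The job

The riser for the next casting is being built from aluminium blocks like brickwork: its first course, three blocks in a row with open joints, is already bolted to its base plate. Pick the two loose blocks that match those of the first course in every dimension and set them gently (not dropped) on top as the second course, staggered by half a block: one centred over each of the two joints, flat, and in line with the row below.

Things in the scene. Friction and masses are not known exactly. Their poses are not given: they have to be found in the camera images.
- riser_a: Loose aluminium block 80 long x 36 wide x 28 mm high, about 0.22 kg, four small bolt holes in its top; same shape and size as the three blocks of the first course. Lies flat on the bench, turned at random. Origin: centre of its underside; x along its length, y across its width, z up. Interchangeable with the other riser block.
- riser_b: Second loose block, identical to riser_a (80 x 36 x 28 mm, four holes, about 0.22 kg; origin: centre of its underside, x along its length). Lying near, not to be used: a half-length block (40 mm), a thin one (12 mm high), a long one (115 mm, six holes) and a round disc (54 mm across, 28 mm high).
- course: First course, fixed: dark steel base plate 300 x 56 x 10 mm with three aluminium blocks (80 x 36 x 28 mm) end to end on it, open joints 12 mm wide between. Origin: centre of the plate's underside, on the bench; x along the row, y across, z up. Block centres at x = -92, 0, +92 mm, joint centres at x = -46 and +46 mm, all at y = 0; flat top of the blocks at z = 38 mm.

How it is judged:
At the end, for the whole second after the job is handed in: Both riser blocks lie flat and at rest on top of the first course, one over each joint (either one over either): each block's centre within 12 mm of its joint's centre along the row and within 12 mm of the row's centre line, its length within 10 degrees of the row's direction (y of riser_a in the frame of course between -0.012 and 0.012 m and z of riser_a in the frame of course between 0.034 and 0.044 m and angle between the x axis of each of riser_a, riser_b and the x axis of course, either way round below 0.175 rad and angle between each of riser_a, riser_b's own z axis and vertical below 0.1 rad and linear speed of each of riser_a, riser_b below 0.02 m/s and angular speed of each of riser_a, riser_b below 0.2 rad/s and y of riser_b in the frame of course between -0.012 and 0.012 m and z of riser_b in the frame of course between 0.034 and 0.044 m and ((x of riser_a in the frame of course between 0.034 and 0.058 m and x of riser_b in the frame of course between -0.058 and -0.034 m) or (x of riser_a in the frame of course between -0.058 and -0.034 m and x of riser_b in the frame of course between 0.034 and 0.058 m))); the robot touches nothing.
It fails at once if a riser block is dropped: it falls freely, touching nothing, more than 20 mm above the first course's top ((contact force between riser_a and anything else below 0.01 N and horizontal distance between riser_a and course below 0.12 m and z of riser_a in the frame of course above 0.058 m) or (contact force between riser_b and anything else below 0.01 N and horizontal distance between riser_b and course below 0.12 m and z of riser_b in the frame of course above 0.058 m)).
It also fails if it takes over 51 s, if anything falls off the work surface, if the arm or the gripper's body presses on something with over 40 N, if the wrist force passes 120 N, or if a joint passes its speed limit or range.

### The arm

A 7-joint arm with a two-finger parallel gripper is mounted at the origin on the work surface. World frame = base frame: x ahead of the robot, y to its left, z up, the work surface at z = 0. Lengths are in m, angles in rad, forces in N, time in s.
With the tool pointing down it reaches from about 0.425 to 0.925 m from the base axis. Payload 6.8 kg.
Tool frame: the origin (TCP) lies at the very end of the fingers, on their centre line; the grasp point (between the pads) lies 19 mm behind it; z points along the fingers, y is the line along which they close (so a half turn about z gives the same grasp; the last joint's range is limited). The gripper opens to 85 mm and grips with 20 to 120 N. Pads are 22 mm wide; open, the fingers measure 114 mm over their backs; the gripper's body (76 mm by 85 mm) begins 54 mm behind the grasp point. The pads swing forward as they close: fully open they stand 13 mm farther back than shut.
Start: joints at [1.074, 0.477, 0.022, 1.555, -0.011, 1.109, -0.083], TCP at [0.256, -0.625, 0.194] pointing down, gripper open.
Joint ranges: [-2.96, 2.96], [-0.34, 2.1], [-1.41, 1.46], [0.24, 2.44], [-1.37, 4.51], [0.17, 1.92], [-2.96, 2.96]. Speed limits (rad/s): [2.39, 2.39, 3.14, 3.14, 3.14, 3.14, 3.14].

### API

Orientations are given as a rotation vector (axis times angle).
In Python, from bench import r gives the robot as it stands.
- The arm moves only by the shell command python3 -m jog 'ROWS' [FORCE]. ROWS is JSON, a list of rows, each an object of numbers: "fingers": the finger opening in m, from 0 to 0.0854; "x", "y", "z": the shift along the tool's x, y, z in m; "rx", "ry", "rz": the turn, a rotation vector about the tool's x, y, z in degrees. In form: [{"fingers": .., "x": .., "y": .., "z": .., "rx": .., "ry": .., "rz": ..}, ...]. A call has 1 to 8 rows; each row shifts and turns the commanded pose from where the row before left it, along the tool's axes as they then stand; what a row does not reach is not made up. A row lasts 1/8 s, in which the tool goes at most 62.5 mm and 10.7 degrees, less where a joint would pass 70% of its speed; a pose out of reach is approached as far as the arm can. A call is refused whole if a number of a shift passes 0.0625 or a number of a turn 10.7, either way. A call with a gripper value outside its range is refused whole. The fingers move at their own pace and stop on an object; FORCE is the grip in N (left out, the last holds). Time passes only in rows, so rows that do not move let the fingers close. It gives the time, the measured TCP pose, the force, the opening and the grip force at its end, in the units of the state.
- r.get_obs(): the state, without advancing time (a new reading comes with each control period).
- r.grab_frame(name): name is "scene" or "top"; returns (picture, depth): 480x640x3 uint8, red, green, blue; 480x640 float32, m along the optical axis (not along the pixel's ray), 0 where there is no reading.
- r.get_calibration(name): a dict with "mtx" (3x3 intrinsics, pixels), "extrinsics" (4x4, takes a point from camera to world coordinates). Camera axes: x right, y down, z forward; pixel columns grow to the right and rows downward; lengths in m; the calibration is good to about 2 mm. A picture is of the moment at which its call begins. get_calibration takes no time and is no camera call.
- r.hand_in(): hands the job in; it is judged then, once.
Trained networks look in the newest picture that a camera, given by its name, has taken for a name from the list of things; names that differ only in an ending like _2 or _b are one class to them, and where a whole thing is asked for, a point or a joint stands for the part that bears it (a point fixed in the world has none). Each returns a list of dicts, best first, with "score" (0 to 1); they miss things now and then, are a little off and sometimes report something else, mostly with a low value. They report only what shows in the picture. A call takes as long as a camera call.
- r.search_frame(target, camera): "xyz" ([x, y, z] in m, in world coordinates, good to about 4 mm: the middle of the surface that is visible of it).
- r.landmark_of(target, camera): "xyz" ([x, y, z] in m, in world coordinates, good to about 4 mm: a listed point, or the origin of a listed thing).
The state is a dict: "clock": time; "joints": joint angles; "qvel": joint speeds; "tau": joint torques, N m; "tcp_pos": TCP position; "orientation": TCP orientation; "contact_force": force on the tool from outside, world axes, zero at the start; "moment": the same for the moment, N m; "grip_width": finger opening in m; "gripper_force": force on a finger pad.
Only numpy, scipy, OpenCV 4.12 (cv2) and the standard library are available. Lean on these libraries where they do the work, as an engineer would, in place of code of your own. Each camera call takes 0.05 s, during which the arm holds its last target. There are 200 camera calls.

## Working session

There is one attempt and no reset: what is moved stays moved. The work goes in short steps, Python scripts to look and compute and a shell command to move; the robot and the scene stay as the last step left them, time stands still between calls to the robot, and variables do not carry over. Pictures are saved under pics/ and viewed, at most 10 in all, crops included, and the job is handed in when it is done.

```bash
mkdir -p pics; ls; python3 - <<'E'
from bench import r
import cv2,numpy as np
for n in("top","scene"):
    p,d=r.grab_frame(n); cv2.imwrite(f"pics/{n}0.png",p[:,:,::-1]); np.savez(f"{n}0.npz",p=p,d=d)
    c=r.get_calibration(n); print(n,c["mtx"],c["extrinsics"])
for t in("riser_a","course"):
    for q in r.landmark_of(t,"top"): print(t,q)
print(r.get_obs())
E
```

```text
pics
top [[531.0825988    0.         313.51666792]
 [  0.         531.0825988  235.6746318 ]
 [  0.           0.           1.        ]] [[-0.11523026 -0.97202594  0.20466453  0.3319351 ]
 [-0.9933365   0.112313   -0.0258534   0.07137423]
 [ 0.00214369 -0.20627984 -0.97849069  0.99660208]
 [ 0.          0.          0.          1.        ]]
scene [[522.58375419   0.         325.2063698 ]
 [  0.         522.58375419 242.88294079]
 [  0.           0.           1.        ]] [[-0.22206043  0.82459422 -0.52032061  0.99950182]
 [ 0.97491911  0.17962402 -0.1314075   0.18928113]
 [-0.01489578 -0.53645091 -0.84380005  0.78614793]
 [ 0.          0.          0.          1.        ]]
riser_a {'xyz': [0.5898, 0.0677, -0.0049], 'score': 0.73}
course {'xyz': [0.5631, -0.2234, -0.0004], 'score': 0.56}
{'clock': 0.2, 'joints': array([ 1.07389387,  0.47749706,  0.02232594,  1.5560169 , -0.01152084,
        1.10929422, -0.08311316]), 'qvel': array([ 0.00065803, -0.00096838, -0.00055064, -0.00454042, -0.00059478,
        0.00028819,  0.00151194]), 'tau': array([ 8.25152147e-04, -5.96279025e+01,  1.60666812e+00, -2.81177723e+01,
        1.23399732e-02,  7.16714188e-03,  6.60765224e-06]), 'tcp_pos': array([ 0.25575515, -0.62425759,  0.19331219]), 'orientation': array([-3.08137143e+00, -6.06709689e-01,  3.91508384e-04]), 'contact_force': array([ 0.61603369,  0.55658936, -0.99163664]), 'moment': array([-0.00963148, -0.03439521, -0.0052326 ]), 'gripper_force': 0.0, 'grip_width': 0.0855576171536223}
```

View pics/top0.png

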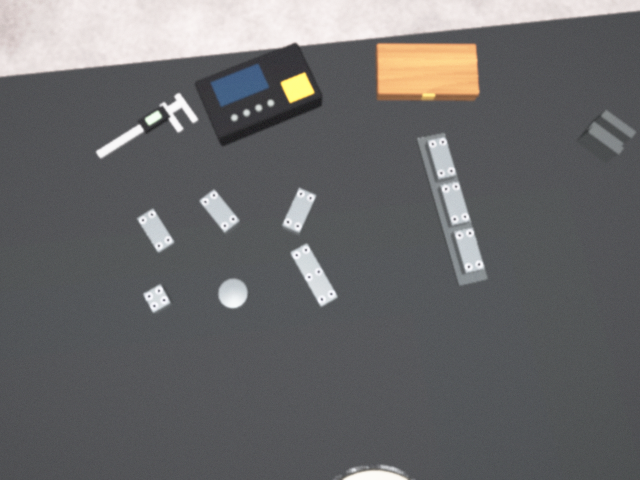

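The top view shows the course at about (453,205) and the half block at (157,298). The disc is at (233,293) and the long block at (314,275). Three 4-hole blocks, at (155,230), (219,211) and (299,210), are still candidates, and one of them is the thin one. I'll measure their heights.

```bash
cat > h.py <<'E'
import numpy as np,cv2
from bench import r
def pts(n,d):
    c=r.get_calibration(n);K=c["mtx"];E=c["extrinsics"]
    v,u=np.mgrid[:480,:640]
    P=np.stack([(u-K[0,2])/K[0,0]*d,(v-K[1,2])/K[1,1]*d,d],-1)
    return P@E[:3,:3].T+E[:3,3]
def ray(n,uv,z):
    c=r.get_calibration(n);K=c["mtx"];E=c["extrinsics"]
    uv=np.atleast_2d(uv).astype(float)
    D=np.c_[(uv[:,0]-K[0,2])/K[0,0],(uv[:,1]-K[1,2])/K[1,1],np.ones(len(uv))]@E[:3,:3].T
    return E[:3,3]+D*((z-E[2,3])/D[:,2])[:,None]
def blocks(n,p,d,zmin=.006):
    W=pts(n,d); g=p.min(2)
    m=((g>110)&(p.max(2).astype(int)-g<50)).astype(np.uint8)
    m=cv2.morphologyEx(m,cv2.MORPH_CLOSE,np.ones((5,5)))
    k,l,s,c=cv2.connectedComponentsWithStats(m)
    for i in range(1,k):
        if not 150<s[i,4]<3000: continue
        q=(l==i)&(d>0); z=np.median(W[q][:,2])
        if z<zmin: continue
        v,u=np.nonzero(l==i); X=ray(n,np.c_[u,v],z)
        (cx,cy),(w,h),a=cv2.minAreaRect((X[:,:2]*1000).astype(np.float32))
        if w<h: w,h,a=h,w,a+90
        print(n,np.round(c[i]),"z%.4f"%z,"xy %.1f %.1f"%(cx,cy),"mean",np.round(X[:,:2].mean(0)*1000,1),"size %.1f %.1f"%(w,h),"ang %.1f"%((a+90)%180-90))
E
python3 - <<'E'
from h import *
for n in("top","scene"):
    f=np.load(n+"0.npz"); blocks(n,f["p"],f["d"])
    W=pts(n,f["d"]); print("bench z",np.median(W[300:400,300:400,2]))
E
```

```text
top [618. 123.] z0.0460 xy 682.1 -559.4 mean [ 682.2 -559.2] size 69.3 16.9 ang 42.7
top [606. 138.] z0.0452 xy 656.6 -530.2 mean [ 656.8 -530.1] size 72.7 24.8 ang 42.3
top [299. 210.] z0.0262 xy 587.3 67.9 mean [587.1  67.9] size 84.6 39.3 ang -30.3
top [219. 211.] z0.0262 xy 603.9 217.3 mean [603.5 217.2] size 83.8 39.3 ang 32.6
top [155. 230.] z0.0103 xy 583.9 343.1 mean [583.6 343. ] size 83.4 38.9 ang 27.4
top [314. 275.] z0.0263 xy 462.9 54.2 mean [462.3  54.2] size 118.1 39.4 ang 23.0
top [233. 293.] z0.0257 xy 445.9 205.1 mean [445.6 205. ] size 55.1 53.0 ang -5.1
top [156. 298.] z0.0265 xy 452.2 343.3 mean [452.2 343.3] size 43.5 38.4 ang 24.9
top [374. 473.] z0.0106 xy 110.7 -10.5 mean [107.8 -10.6] size 138.5 24.3 ang 83.4
bench z -0.0010470970628423393
scene [320. 239.] z0.0289 xy 516.8 60.9 mean [523.3  60.6] size 228.6 76.5 ang 4.6
scene [409. 217.] z0.0284 xy 448.5 205.4 mean [447.8 203.5] size 59.5 54.1 ang 49.5
scene [488. 233.] z0.0293 xy 452.6 341.7 mean [452.9 341.7] size 41.7 37.4 ang 24.4
scene [404. 298.] z0.0290 xy 607.4 217.7 mean [607.3 217.4] size 90.1 39.6 ang 30.7
scene [481. 305.] z0.0131 xy 584.0 341.6 mean [584.9 342. ] size 81.0 37.5 ang 27.6
scene [364. 410.] z0.0509 xy 816.2 172.6 mean [800.8 187.9] size 119.1 96.8 ang 17.2
bench z 0.0014958720827749072
```

View pics/scene0.png

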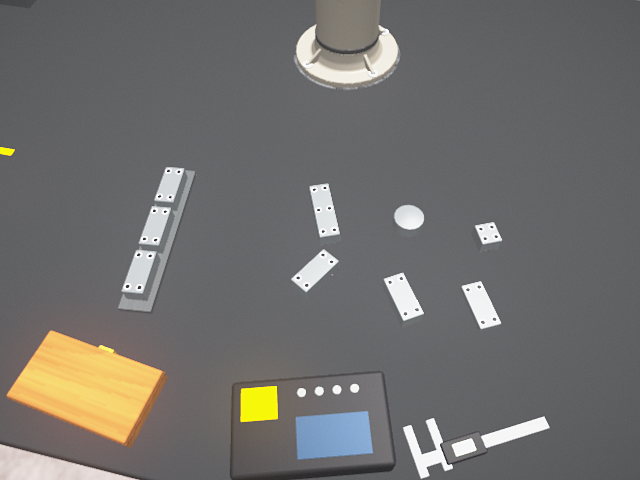

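Blocks A (0.587,0.068) and B (0.604,0.217) are 28 mm high. The block at (0.584,0.343) is the thin one. Next I'll measure the course and work out the first move.

```bash
cat >> h.py <<'E'
from scipy.spatial.transform import Rotation as R
def plan(x,y,z,closing_deg,pos=None,rv=None):
    """tool-frame shift (mm) and turns to reach xyz with closing line at closing_deg (world)"""
    o=r.get_obs(); p=o["tcp_pos"] if pos is None else pos
    M=R.from_rotvec(o["orientation"] if rv is None else rv).as_matrix()
    ya=np.degrees(np.arctan2(M[1,1],M[0,1]))
    dw=(closing_deg-ya+90)%180-90
    print("t %.2f"%o["clock"],"tcp",np.round(p*1000,1),"tilt %.2f"%np.degrees(np.arccos(-M[2,2])),"closing at %.1f"%ya,"j7 %.2f"%o["joints"][6],"grip",o["grip_width"],o["gripper_force"])
    # turn so that closing line is right, tool z straight down
    for e in(dw,dw-np.sign(dw)*180):
        a=np.radians(ya+e); Y=np.array([np.cos(a),np.sin(a),0]);Z=np.array([0,0,-1.]);T=np.c_[np.cross(Y,Z),Y,Z]
        print(" world turn %.1f rotvec deg(tool)"%e,np.round(np.degrees(R.from_matrix(M.T@T).as_rotvec()),1))
        D=np.array([x,y,z])-p
        if e==dw: print(" shift mm now axes",np.round(1000*M.T@D,1),"; after turn",np.round(1000*T.T@D,1))
        else: print(" after 2nd turn",np.round(1000*T.T@D,1))
E
python3 - <<'E'
from h import *
for n,box,zt in(("top",(400,500,120,300),.036),("scene",(110,200,160,320),.039)):
    f=np.load(n+"0.npz");p=f["p"].min(2);W=pts(n,f["d"])
    g=np.zeros_like(p);g[box[2]:box[3],box[0]:box[1]]=p[box[2]:box[3],box[0]:box[1]]
    for th in(140,170):
        m=((g>th)&(abs(W[...,2]-.0375)<.008)).astype(np.uint8)
        k,l,s,c=cv2.connectedComponentsWithStats(m)
        for i in range(1,k):
            if s[i,4]<150: continue
            v,u=np.nonzero(l==i);z=np.median(W[l==i][:,2]);X=ray(n,np.c_[u,v],z)*1000
            b=cv2.minAreaRect(X[:,:2].astype(np.float32));print(n,th,c[i].round(),"z%.4f"%z,np.round(X[:,:2].mean(0),1),np.round(b[0],1),np.round(b[1],1),round(b[2],1))
plan(.588,.068,.14,59.7)
E
```

```text
top 140 [441. 158.] z0.0361 [ 656.2 -214. ] [ 656.4 -214. ] [81.  36.1] 6.6
top 140 [455. 203.] z0.0362 [ 565.1 -224.2] [ 565.1 -224. ] [80.7 36.4] 6.4
top 140 [469. 250.] z0.0365 [ 473.8 -234.1] [ 474.1 -234.1] [80.3 36. ] 6.3
top 170 [441. 157.] z0.0362 [ 656.7 -214.2] [ 657.1 -214.2] [78.8 34.8] 6.2
top 170 [455. 203.] z0.0363 [ 565.4 -224.3] [ 565.9 -224.2] [78.8 34.7] 6.6
top 170 [469. 250.] z0.0366 [ 474.1 -234.4] [ 474.4 -234.3] [78.9 35.1] 6.1
scene 140 [169. 184.] z0.0391 [ 474.9 -235.1] [ 474.2 -235.3] [80.8 35.8] 6.5
scene 140 [155. 225.] z0.0390 [ 566.4 -225. ] [ 565.7 -225.3] [80.7 35.4] 6.5
scene 140 [139. 271.] z0.0389 [ 657.7 -214.8] [ 656.9 -215.1] [80.3 35.6] 6.3
scene 170 [169. 184.] z0.0391 [ 474.7 -235.3] [ 474.1 -235.5] [79.  35.1] 6.5
scene 170 [155. 225.] z0.0391 [ 566.3 -225.3] [ 565.3 -225.6] [79.2 34.7] 6.5
scene 170 [139. 271.] z0.0389 [ 657.6 -215. ] [ 656.8 -215.3] [78.9 34.8] 6.5
t 0.20 tcp [ 255.8 -624.3  193.3] tilt 0.06 closing at -67.7 j7 -0.08 grip 0.0855576171536223 0.0
 world turn -52.6 rotvec deg(tool) [-0.1  0.  52.6]
 shift mm now axes [ 569.9 -514.6   53.8] ; after turn [ -62.4 -765.3   53.3]
 world turn 127.4 rotvec deg(tool) [-0.000e+00 -1.000e-01 -1.274e+02]
 after 2nd turn [ 62.4 765.3  53.3]
```

Both cameras agree on the course: centre (565.5, -224.7) mm, row angle 6.4°. That puts the joints at (611.2,-219.6) and (519.8,-229.8).

```bash
python3 -m jog '[{"x":0.044,"y":-0.04},{"x":0.044,"y":-0.04},{"x":0.044,"y":-0.04},{"x":0.044,"y":-0.04},{"x":0.044,"y":-0.04},{"x":0.044,"y":-0.04},{"x":0.044,"y":-0.04},{"x":0.044,"y":-0.04}]'
python3 -m jog '[{"x":0.044,"y":-0.04},{"x":0.044,"y":-0.04},{"x":0.044,"y":-0.04},{"rz":10.5},{"rz":10.5},{"rz":10.5},{"rz":10.5},{"rz":10.5}]'
python3 -c "
from h import *
plan(.588,.068,.09,59.7)"
```

```text
t 0.20 tcp [ 255.8 -624.3  193.3] tilt 0.06 closing at -67.7 j7 -0.08 grip 0.0855576171536223 0.0
 world turn -52.6 rotvec deg(tool) [-0.1  0.  52.6]
 shift mm now axes [ 569.9 -514.5  103.8] ; after turn [ -62.4 -765.3  103.3]
 world turn 127.4 rotvec deg(tool) [-0.000e+00 -1.000e-01 -1.274e+02]
 after 2nd turn [ 62.4 765.3 103.3]validation failed for argument at $[0]...
validation failed for argument at $[0]...
```

The call was refused, so rows probably need every key.

```bash
python3 -m jog '[{"fingers":0.085,"x":0.044,"y":-0.04,"z":0,"rx":0,"ry":0,"rz":0},{"fingers":0.085,"x":0.044,"y":-0.04,"z":0,"rx":0,"ry":0,"rz":0},{"fingers":0.085,"x":0.044,"y":-0.04,"z":0,"rx":0,"ry":0,"rz":0},{"fingers":0.085,"x":0.044,"y":-0.04,"z":0,"rx":0,"ry":0,"rz":0},{"fingers":0.085,"x":0.044,"y":-0.04,"z":0,"rx":0,"ry":0,"rz":0},{"fingers":0.085,"x":0.044,"y":-0.04,"z":0,"rx":0,"ry":0,"rz":0},{"fingers":0.085,"x":0.044,"y":-0.04,"z":0,"rx":0,"ry":0,"rz":0},{"fingers":0.085,"x":0.044,"y":-0.04,"z":0,"rx":0,"ry":0,"rz":0}]'
python3 -c "
from h import *
plan(.588,.068,.09,59.7)"
```

```text
clock: 1.2
tcp_pos: [0.4609, -0.1934, 0.1941]
orientation: [3.082, 0.607, 0.001]
contact_force: [0.4, -0.2, 0.4]
grip_width: 0.0848
gripper_force: 0.0
t 1.20 tcp [ 460.9 -193.4  194.1] tilt 0.03 closing at -67.7 j7 -0.96 grip 0.0847916691251812 0.0
 world turn -52.6 rotvec deg(tool) [ 0.  -0.  52.6]
 shift mm now axes [ 216.7 -193.8  104. ] ; after turn [ -22.1 -289.8  104.1]
 world turn 127.4 rotvec deg(tool) [   0.     0.  -127.4]
 after 2nd turn [ 22.1 289.8 104.1]
```

```bash
python3 -m jog '[{"fingers":0.085,"x":0.043,"y":-0.039,"z":0.01,"rx":0,"ry":0,"rz":0},{"fingers":0.085,"x":0.043,"y":-0.039,"z":0.01,"rx":0,"ry":0,"rz":0},{"fingers":0.085,"x":0.043,"y":-0.039,"z":0.01,"rx":0,"ry":0,"rz":0},{"fingers":0.085,"x":0.043,"y":-0.039,"z":0.01,"rx":0,"ry":0,"rz":0},{"fingers":0.07,"x":0.044,"y":-0.038,"z":0,"rx":0,"ry":0,"rz":0},{"fingers":0.07,"x":0,"y":0,"z":0.02,"rx":0,"ry":0,"rz":10.5},{"fingers":0.07,"x":0,"y":0,"z":0.02,"rx":0,"ry":0,"rz":10.5},{"fingers":0.07,"x":0,"y":0,"z":0.02,"rx":0,"ry":0,"rz":10.5}]'
python3 -m jog '[{"fingers":0.07,"x":0,"y":0,"z":0,"rx":0,"ry":0,"rz":10.5},{"fingers":0.07,"x":0,"y":0,"z":0,"rx":0,"ry":0,"rz":10.6},{"fingers":0.07,"x":0,"y":0,"z":0,"rx":0,"ry":0,"rz":0}]'
python3 -c "
from h import *
plan(.588,.068,.005,59.7)"
```

```text
clock: 2.2
tcp_pos: [0.5866, 0.0664, 0.0931]
orientation: [3.13, -0.262, -0.0]
contact_force: [0.5, 0.6, -0.6]
grip_width: 0.0703
gripper_force: 0.0
clock: 2.58
tcp_pos: [0.5865, 0.0664, 0.0937]
orientation: [3.032, -0.819, -0.0]
contact_force: [0.1, 0.3, -0.4]
grip_width: 0.0698
gripper_force: 0.0
t 2.58 tcp [586.5  66.4  93.7] tilt 0.03 closing at -120.2 j7 -2.38 grip 0.06976435852784033 0.0
 world turn -0.1 rotvec deg(tool) [ 0.  -0.   0.1]
 shift mm now axes [ 0.4 -2.2 88.7] ; after turn [ 0.4 -2.2 88.7]
 world turn 179.9 rotvec deg(tool) [   0.     0.  -179.9]
 after 2nd turn [-0.4  2.2 88.7]
```

```bash
python3 -m jog '[{"fingers":0.07,"x":0,"y":-0.002,"z":0.03,"rx":0,"ry":0,"rz":0},{"fingers":0.07,"x":0,"y":0,"z":0.03,"rx":0,"ry":0,"rz":0},{"fingers":0.07,"x":0,"y":0,"z":0.018,"rx":0,"ry":0,"rz":0},{"fingers":0.07,"x":0,"y":0,"z":0.01,"rx":0,"ry":0,"rz":0},{"fingers":0.03,"x":0,"y":0,"z":0,"rx":0,"ry":0,"rz":0},{"fingers":0.03,"x":0,"y":0,"z":0,"rx":0,"ry":0,"rz":0},{"fingers":0.03,"x":0,"y":0,"z":0,"rx":0,"ry":0,"rz":0},{"fingers":0.03,"x":0,"y":0,"z":0,"rx":0,"ry":0,"rz":0}]' 50
python3 -m jog '[{"fingers":0.03,"x":0,"y":0,"z":0,"rx":0,"ry":0,"rz":0},{"fingers":0.03,"x":0,"y":0,"z":0,"rx":0,"ry":0,"rz":0}]'
```

```text
clock: 3.58
tcp_pos: [0.5881, 0.0681, 0.0065]
orientation: [-3.032, 0.821, -0.001]
contact_force: [0.4, -0.4, -0.1]
grip_width: 0.0305
gripper_force: 0.0
clock: 3.82
tcp_pos: [0.5877, 0.0681, 0.006]
orientation: [-3.032, 0.822, -0.0]
contact_force: [-0.4, 0.5, -0.4]
grip_width: 0.0297
gripper_force: 0.0
```

The fingers closed to 30 mm with no force, so they hold nothing. I'll look before acting.

```bash
python3 - <<'E'
from h import *
p,d=r.grab_frame("scene"); np.savez("s1.npz",p=p,d=d)
a=p[150:350,220:460]; t,_=r.grab_frame("top"); b=t[130:310,200:400]
cv2.imwrite("pics/s1.png",np.hstack([cv2.resize(a,(400,333)),cv2.resize(b,(370,333))])[:,:,::-1])
E
```

```text
(no output)
```

View pics/s1.png

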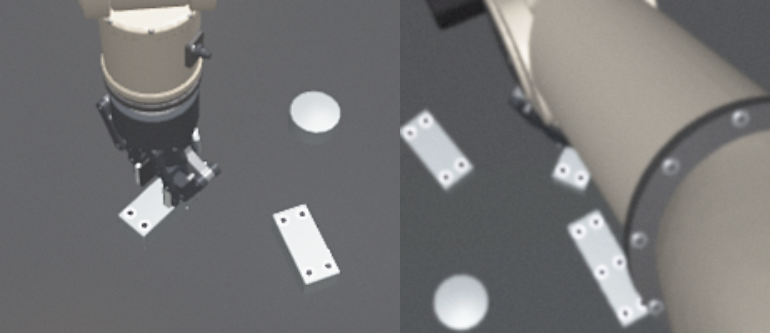

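The gripper (crop, left pane, around (165,170)) is over the block, but the fingers aren't clear. I'll zoom in.

```bash
python3 - <<'E'
from h import *
f=np.load("s1.npz");p=f["p"]
cv2.imwrite("pics/s1z.png",cv2.resize(p[215:305,275:375],(800,600)[:1]*1+(600,) and (666,600),interpolation=cv2.INTER_CUBIC)[:,:,::-1])
W=pts("scene",f["d"])
for v in range(235,295,5): print(v,[int(z*1000) for z in W[v,280:360:5,2]])
c=r.get_calibration("scene");E=np.linalg.inv(c["extrinsics"])
for X in((.588,.068,.006),(.588,.068,.028),(.5885+.0075,.068+.013,.006),(.588-.0075,.068-.013,.006)):
    q=c["mtx"]@(E@np.r_[X,1])[:3];print(X,(q[:2]/q[2]).round(1))
E
```

```text
235 [1, 2, 100, 102, 180, 184, 187, 187, 186, 179, 171, 162, 0, 1, 0, 0]
240 [0, 0, 0, 1, 124, 110, 152, 150, 152, 163, 163, 152, 1, 0, -1, 2]
245 [0, 2, 0, 1, 786, 89, 81, 147, 137, 149, 154, 149, 149, 1, 2, 1]
250 [2, 1, 0, 0, 64, 78, 68, 126, 116, 116, 105, 144, 146, 143, 144, 0]
255 [1, 2, 2, 2, 1, 66, 53, 110, 118, 97, 96, 137, 145, 143, 2, 1]
260 [0, 1, 1, 0, -1, 50, 0, 27, 95, 97, 100, 131, 144, 1, -1, 0]
265 [1, 1, 0, 2, 3, 2, 27, 29, 78, 80, 106, 117, 1, -1, 0, 2]
270 [-1, 0, 1, 1, 26, 29, 31, 28, 61, 62, 91, 6, 0, 2, 0, 2]
275 [0, 2, 3, 28, 28, 29, 27, 27, 29, 24, 6, 0, 1, 0, 1, 0]
280 [2, 0, 0, 30, 28, 27, 30, 26, 23, 6, 3, 0, 1, 0, 0, 0]
285 [0, 0, 1, 18, 27, 28, 27, 22, 5, 2, 3, 1, 1, 2, 1, 0]
290 [1, 2, 1, 0, 14, 28, 21, 5, 0, 0, 1, 0, 4, 2, 2, 0]
(0.588, 0.068, 0.006) [316.2 276.7]
(0.588, 0.068, 0.028) [315.9 270.3]
(0.596, 0.081, 0.006) [322.6 282.2]
(0.5805, 0.05500000000000001, 0.006) [309.9 271.5]
```

View pics/s1z.png

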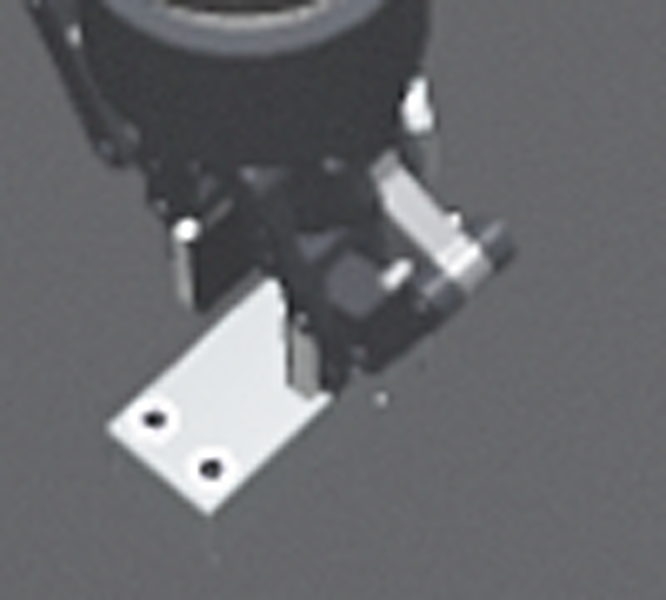

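The zoomed picture shows the tips, near full-frame pixels (303,261) and (320,274), above the block top. I'll check where they really are against the reported TCP.

```bash
python3 - <<'E'
from h import *
f=np.load("s1.npz");W=pts("scene",f["d"])
for u,v in((302,256),(304,258),(318,268),(321,270),(322,272)):
    print(u,v,np.round(np.nanmedian(W[v-1:v+2,u-1:u+2].reshape(-1,3),0)*1000,0))
for uv in((303.5,261),(320.5,274.5)):
    for z in(.04,.05,.06): print(uv,np.round(ray("scene",uv,z)[0]*1000,1))
o=r.get_obs();print(o["joints"],o["tcp_pos"],o["contact_force"],o["tau"].round(1))
E
```

```text
302 256 [585.  45.  60.]
304 258 [585.  49.  56.]
318 268 [603.  76.  62.]
321 270 [604.  81.  61.]
322 272 [603.  82.  54.]
(303.5, 261) [581.7  45.8  40. ]
(303.5, 261) [587.3  47.8  50. ]
(303.5, 261) [592.9  49.7  60. ]
(320.5, 274.5) [600.6  79.1  40. ]
(320.5, 274.5) [605.9  80.6  50. ]
(320.5, 274.5) [611.3  82.1  60. ]
[-0.13607119  0.5793286  -0.1111175   1.89017251  0.09709071  0.67719297
 -2.40496644] [0.58767626 0.06803454 0.00590451] [ 0.14910857 -0.56621224 -0.15533362] [  0.  -57.3  -0.3 -19.6   0.    0.    0. ]
```

The tips are laterally right. In z, though, both the depth and the ray geometry put them about 43 mm above the reported TCP, at about 48 mm rather than 6 mm. I'll reopen, go down in steps watching the force, and check again.

```bash
python3 -m jog '[{"fingers":0.07,"x":0,"y":0,"z":0,"rx":0,"ry":0,"rz":0},{"fingers":0.07,"x":0,"y":0,"z":0,"rx":0,"ry":0,"rz":0},{"fingers":0.07,"x":0,"y":0,"z":0,"rx":0,"ry":0,"rz":0},{"fingers":0.07,"x":0,"y":0,"z":0.01,"rx":0,"ry":0,"rz":0},{"fingers":0.07,"x":0,"y":0,"z":0.008,"rx":0,"ry":0,"rz":0},{"fingers":0.07,"x":0,"y":0,"z":0.007,"rx":0,"ry":0,"rz":0},{"fingers":0.07,"x":0,"y":0,"z":0,"rx":0,"ry":0,"rz":0}]'
python3 - <<'E'
from h import *
p,d=r.grab_frame("scene"); np.savez("s2.npz",p=p,d=d)
cv2.imwrite("pics/s2z.png",cv2.resize(p[215:305,275:375],(666,600),interpolation=cv2.INTER_CUBIC)[:,:,::-1])
W=pts("scene",d)
for v in range(235,295,5): print(v,[int(z*1000) for z in W[v,280:360:5,2]])
E
```

```text
clock: 4.8
tcp_pos: [0.587, 0.0679, -0.02]
orientation: [3.032, -0.821, -0.002]
contact_force: [0.3, -0.5, 0.4]
grip_width: 0.0702
gripper_force: 0.0
235 [0, 84, 153, 172, 180, 184, 185, 185, 183, 178, 172, 161, 0, 1, 0, 2]
240 [0, 1, 69, 156, 165, 170, 174, 171, 172, 166, 160, 145, 0, 0, 0, 4]
245 [1, 0, 0, 91, 153, 159, 161, 161, 157, 151, 146, 135, 0, 2, 0, 1]
250 [0, 0, 0, 61, 48, 34, 120, 124, 124, 135, 136, 129, 1, 1, 2, 2]
255 [0, 2, 0, 43, 35, 0, 0, 117, 115, 121, 127, 128, 130, 125, 130, 1]
260 [4, 0, 2, 0, 0, 1, 1, 29, 107, 90, 92, 87, 129, 131, 127, 0]
265 [2, 0, 0, 0, 1, 786, 30, 25, 94, 94, 89, 118, 127, 126, 109, 3]
270 [1, 0, 0, 1, 31, 29, 29, 28, 28, 75, 85, 77, 114, 110, 94, 1]
275 [786, 1, 0, 27, 27, 29, 29, 30, 29, 22, 69, 75, 97, 83, 3, 0]
280 [2, 1, 2, 28, 28, 29, 28, 27, 24, 6, 53, 57, 83, 1, 3, 0]
285 [-1, 0, 0, 18, 29, 29, 29, 21, 5, 0, 35, 38, 1, 0, 1, 0]
290 [3, 0, 0, 2, 15, 27, 21, 6, 0, -1, -1, 1, 0, 0, 4, 2]
```

View pics/s2z.png

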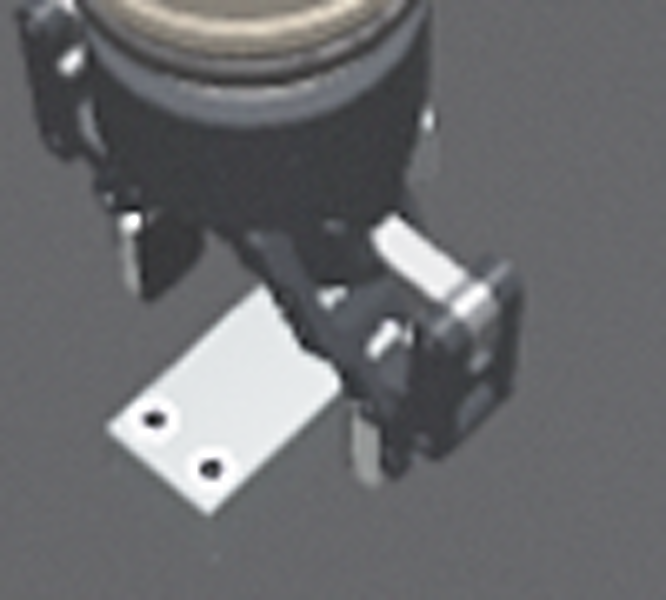

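The picture shows the fingers straddling the block with the tips (near (370,485) in the crop) at about 28–30 mm. The reported TCP z is −20 mm, so the offset of roughly 45–50 mm holds. I'll go down another 18 mm and close.

```bash
python3 -m jog '[{"fingers":0.07,"x":0,"y":0,"z":0.008,"rx":0,"ry":0,"rz":0},{"fingers":0.07,"x":0,"y":0,"z":0.006,"rx":0,"ry":0,"rz":0},{"fingers":0.07,"x":0,"y":0,"z":0.004,"rx":0,"ry":0,"rz":0},{"fingers":0.07,"x":0,"y":0,"z":0,"rx":0,"ry":0,"rz":0},{"fingers":0.04,"x":0,"y":0,"z":0,"rx":0,"ry":0,"rz":0},{"fingers":0.03,"x":0,"y":0,"z":0,"rx":0,"ry":0,"rz":0},{"fingers":0.03,"x":0,"y":0,"z":0,"rx":0,"ry":0,"rz":0},{"fingers":0.03,"x":0,"y":0,"z":0,"rx":0,"ry":0,"rz":0}]' 50
```

```text
clock: 5.85
tcp_pos: [0.5881, 0.0681, -0.0367]
orientation: [-3.032, 0.822, -0.001]
contact_force: [-0.1, 0.5, 3.5]
grip_width: 0.0357
gripper_force: 51.8
```

Gripped at 36 mm with 52 N. Lift, then plan the move.

```bash
python3 -m jog '[{"fingers":0.03,"x":0,"y":0,"z":-0.01,"rx":0,"ry":0,"rz":0},{"fingers":0.03,"x":0,"y":0,"z":-0.03,"rx":0,"ry":0,"rz":0},{"fingers":0.03,"x":0,"y":0,"z":-0.04,"rx":0,"ry":0,"rz":0},{"fingers":0.03,"x":0,"y":0,"z":-0.02,"rx":0,"ry":0,"rz":0},{"fingers":0.03,"x":0,"y":0,"z":0,"rx":0,"ry":0,"rz":-9.2},{"fingers":0.03,"x":0,"y":0,"z":0,"rx":0,"ry":0,"rz":-9.2},{"fingers":0.03,"x":0,"y":0,"z":0,"rx":0,"ry":0,"rz":-9.2},{"fingers":0.03,"x":0,"y":0,"z":0,"rx":0,"ry":0,"rz":-9.2}]'
python3 -c "
from h import *
plan(.6112,-.2196,.0633,96.4)"
```

```text
clock: 6.85
tcp_pos: [0.5872, 0.0678, 0.063]
orientation: [3.136, 0.186, -0.001]
contact_force: [0.2, 0.0, -2.2]
grip_width: 0.0354
gripper_force: 51.1
t 6.85 tcp [587.2  67.8  63. ] tilt 0.04 closing at -83.2 j7 -1.83 grip 0.03544388672717245 51.14413619041443
 world turn -0.4 rotvec deg(tool) [0.  0.  0.4]
 shift mm now axes [-1.010e+01  2.882e+02 -2.000e-01] ; after turn [ -8.2 288.3  -0.3]
 world turn 179.6 rotvec deg(tool) [-1.000e-01  0.000e+00 -1.796e+02]
 after 2nd turn [   8.2 -288.3   -0.3]
```

```bash
python3 -m jog '[{"fingers":0.03,"x":-0.001,"y":0.03,"z":0,"rx":0,"ry":0,"rz":0.4},{"fingers":0.03,"x":-0.001,"y":0.05,"z":0,"rx":0,"ry":0,"rz":0},{"fingers":0.03,"x":-0.001,"y":0.055,"z":0,"rx":0,"ry":0,"rz":0},{"fingers":0.03,"x":-0.002,"y":0.055,"z":0,"rx":0,"ry":0,"rz":0},{"fingers":0.03,"x":-0.001,"y":0.05,"z":0,"rx":0,"ry":0,"rz":0},{"fingers":0.03,"x":-0.001,"y":0.035,"z":0,"rx":0,"ry":0,"rz":0},{"fingers":0.03,"x":-0.001,"y":0.013,"z":0,"rx":0,"ry":0,"rz":0},{"fingers":0.03,"x":0,"y":0,"z":0,"rx":0,"ry":0,"rz":0}]'
python3 - <<'E'
from h import *
plan(.6112,-.2196,.001,96.4)
p,d=r.grab_frame("scene");np.savez("s3.npz",p=p,d=d)
cv2.imwrite("pics/s3.png",cv2.resize(p[150:330,90:290],(666,600),interpolation=cv2.INTER_CUBIC)[:,:,::-1])
E
```

```text
clock: 7.85
tcp_pos: [0.61, -0.2193, 0.0628]
orientation: [-3.137, -0.165, 0.001]
contact_force: [0.1, 0.7, -1.7]
grip_width: 0.0351
gripper_force: 51.1
t 7.85 tcp [ 610.  -219.3   62.8] tilt 0.04 closing at -84.0 j7 -1.35 grip 0.035130842191669995 51.129106879234314
 world turn 0.4 rotvec deg(tool) [-0.   0.  -0.4]
 shift mm now axes [ 1.2  0.5 61.8] ; after turn [ 1.2  0.4 61.8]
 world turn -179.6 rotvec deg(tool) [  0.    0.  179.6]
 after 2nd turn [-1.2 -0.4 61.8]
```

View pics/s3.png

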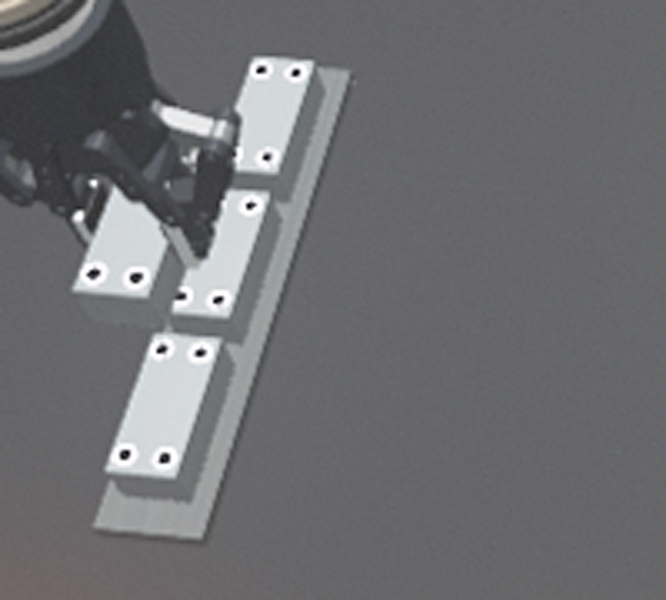

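The held block, at about (120,240) in the crop, is level and parallel to the row, well above it. I'll check its height and centre.

```bash
python3 - <<'E'
from h import *
f=np.load("s3.npz");W=pts("scene",f["d"])
z=np.median(W[218:226,122:132,2]);print("top z",z)
u=np.array([np.cos(np.radians(6.4)),np.sin(np.radians(6.4))])
for c in((72,292),(150,298)): print(np.round(ray("scene",(90+c[0]/3.33,150+c[1]/3.33),z)[0]*1000,1))
e=.5*(ray("scene",(90+72/3.33,150+292/3.33),z)+ray("scene",(90+150/3.33,150+298/3.33),z))[0]
print("centre",1000*(e[:2]-.04*u))
E
```

```text
top z 0.1284102165035969
[ 653.6 -230.8  128.4]
[ 649.  -194.6  128.4]
centre [ 611.55802581 -217.19337267]
```

The bottom is at 100 mm and the centre is within 2 mm of the joint. It needs to go down about 61–62 mm; I'll go 58 first and creep the rest.

```bash
python3 -m jog '[{"fingers":0.03,"x":0.001,"y":0.001,"z":0.02,"rx":0,"ry":0,"rz":-0.4},{"fingers":0.03,"x":0,"y":0,"z":0.02,"rx":0,"ry":0,"rz":0},{"fingers":0.03,"x":0,"y":0,"z":0.012,"rx":0,"ry":0,"rz":0},{"fingers":0.03,"x":0,"y":0,"z":0.006,"rx":0,"ry":0,"rz":0},{"fingers":0.03,"x":0,"y":0,"z":0.0015,"rx":0,"ry":0,"rz":0},{"fingers":0.03,"x":0,"y":0,"z":0,"rx":0,"ry":0,"rz":0}]'
python3 -m jog '[{"fingers":0.03,"x":0,"y":0,"z":0.001,"rx":0,"ry":0,"rz":0},{"fingers":0.03,"x":0,"y":0,"z":0,"rx":0,"ry":0,"rz":0}]'
```

```text
clock: 8.65
tcp_pos: [0.6119, -0.2202, 0.0038]
orientation: [3.136, 0.177, 0.001]
contact_force: [-0.8, -0.7, -2.2]
grip_width: 0.0353
gripper_force: 51.1
clock: 8.9
tcp_pos: [0.6117, -0.2202, 0.0028]
orientation: [3.136, 0.177, 0.001]
contact_force: [-0.5, -0.1, -1.1]
grip_width: 0.0351
gripper_force: 51.1
```

```bash
python3 -m jog '[{"fingers":0.03,"x":0,"y":0,"z":0.001,"rx":0,"ry":0,"rz":0},{"fingers":0.03,"x":0,"y":0,"z":0,"rx":0,"ry":0,"rz":0}]'; python3 -m jog '[{"fingers":0.03,"x":0,"y":0,"z":0.001,"rx":0,"ry":0,"rz":0},{"fingers":0.03,"x":0,"y":0,"z":0,"rx":0,"ry":0,"rz":0}]'
```

```text
clock: 9.15
tcp_pos: [0.6114, -0.22, 0.0014]
orientation: [-3.137, -0.177, 0.0]
contact_force: [0.2, 0.1, -2.2]
grip_width: 0.0355
gripper_force: 51.1
clock: 9.4
tcp_pos: [0.6115, -0.2201, 0.0013]
orientation: [3.136, 0.177, -0.0]
contact_force: [-4.3, -0.2, 5.9]
grip_width: 0.0352
gripper_force: 52.2
```

Contact at z≈1.3 mm reported (+6 N). Open and lift straight.

```bash
python3 -m jog '[{"fingers":0.05,"x":0,"y":0,"z":0,"rx":0,"ry":0,"rz":0},{"fingers":0.07,"x":0,"y":0,"z":0,"rx":0,"ry":0,"rz":0},{"fingers":0.07,"x":0,"y":0,"z":0,"rx":0,"ry":0,"rz":0},{"fingers":0.07,"x":0,"y":0,"z":0,"rx":0,"ry":0,"rz":0},{"fingers":0.07,"x":0,"y":0,"z":-0.02,"rx":0,"ry":0,"rz":0},{"fingers":0.07,"x":0,"y":0,"z":-0.03,"rx":0,"ry":0,"rz":0},{"fingers":0.07,"x":0,"y":0,"z":-0.03,"rx":0,"ry":0,"rz":0},{"fingers":0.07,"x":0,"y":0,"z":0,"rx":0,"ry":0,"rz":0}]'
python3 -c "
from h import *
plan(.6055,.2173,.08,122)"
```

```text
clock: 10.4
tcp_pos: [0.6141, -0.2207, 0.0847]
orientation: [3.134, 0.177, 0.01]
contact_force: [0.9, -0.5, -0.2]
grip_width: 0.0702
gripper_force: 0.0
t 10.40 tcp [ 614.1 -220.7   84.7] tilt 0.39 closing at -83.5 j7 -1.34 grip 0.07015988602287082 0.0
 world turn 25.5 rotvec deg(tool) [  0.2  -0.3 -25.5]
 shift mm now axes [  40.7 -436.2    3.8] ; after turn [ 224.8 -376.     4.7]
 world turn -154.5 rotvec deg(tool) [ -0.4  -0.3 154.5]
 after 2nd turn [-224.8  376.     4.7]
```

```bash
python3 -m jog '[{"fingers":0.07,"x":0.005,"y":-0.04,"z":0,"rx":0,"ry":0,"rz":0},{"fingers":0.07,"x":0.005,"y":-0.058,"z":0,"rx":0,"ry":0,"rz":0},{"fingers":0.07,"x":0.005,"y":-0.058,"z":0,"rx":0,"ry":0,"rz":0},{"fingers":0.07,"x":0.005,"y":-0.058,"z":0,"rx":0,"ry":0,"rz":0},{"fingers":0.07,"x":0.005,"y":-0.058,"z":0,"rx":0,"ry":0,"rz":0},{"fingers":0.07,"x":0.005,"y":-0.058,"z":0,"rx":0,"ry":0,"rz":0},{"fingers":0.07,"x":0.005,"y":-0.058,"z":0,"rx":0,"ry":0,"rz":0},{"fingers":0.07,"x":0.005,"y":-0.048,"z":0,"rx":0,"ry":0,"rz":0}]'
python3 -m jog '[{"fingers":0.07,"x":0,"y":0,"z":0,"rx":0.1,"ry":-0.1,"rz":-8.5},{"fingers":0.07,"x":0,"y":0,"z":0,"rx":0,"ry":0,"rz":-8.5},{"fingers":0.07,"x":0,"y":0,"z":0,"rx":0,"ry":0,"rz":-8.5},{"fingers":0.07,"x":0,"y":0,"z":0,"rx":0,"ry":0,"rz":0}]'
python3 - <<'E'
from h import *
plan(.605,.2173,-.037,122)
p,d=r.grab_frame("top");np.savez("t4.npz",p=p,d=d);q,_=r.grab_frame("scene")
cv2.imwrite("pics/t4.png",np.hstack([cv2.resize(p[100:300,380:520],(280,400)),cv2.resize(q[150:330,90:250],(355,400))])[:,:,::-1])
W=pts("top",d);g=p.min(2).copy();m=((g>140)&(abs(W[...,2]-.064)<.008)).astype(np.uint8);m[:,:400]=0;m[:,500:]=0
v,u=np.nonzero(m);z=np.median(W[m>0][:,2]);X=ray("top",np.c_[u,v],z)*1000
b=cv2.minAreaRect(X[:,:2].astype(np.float32));print(len(u),z,X[:,:2].mean(0),b)
E
```

```text
clock: 11.4
tcp_pos: [0.6013, 0.2204, 0.0805]
orientation: [-3.136, -0.18, 0.0]
contact_force: [-0.1, 0.7, 0.1]
grip_width: 0.0703
gripper_force: 0.0
clock: 11.9
tcp_pos: [0.6018, 0.2174, 0.0802]
orientation: [-3.019, -0.862, 0.004]
contact_force: [0.2, -0.6, 0.2]
grip_width: 0.0699
gripper_force: 0.0
t 11.90 tcp [601.8 217.4  80.2] tilt 0.17 closing at -58.1 j7 -1.68 grip 0.06987673963673097 0.0
 world turn 0.1 rotvec deg(tool) [-0.1  0.1 -0.1]
 shift mm now axes [  2.8   2.1 117.2] ; after turn [  2.7   1.8 117.2]
 world turn -179.9 rotvec deg(tool) [1.000e-01 2.000e-01 1.799e+02]
 after 2nd turn [ -2.7  -1.8 117.2]
812 0.0641377737906364 [ 611.50463322 -218.49779372] ((611.7086791992188, -218.59107971191406), (80.88841247558594, 36.557342529296875), 7.3629984855651855)
```

View pics/t4.png

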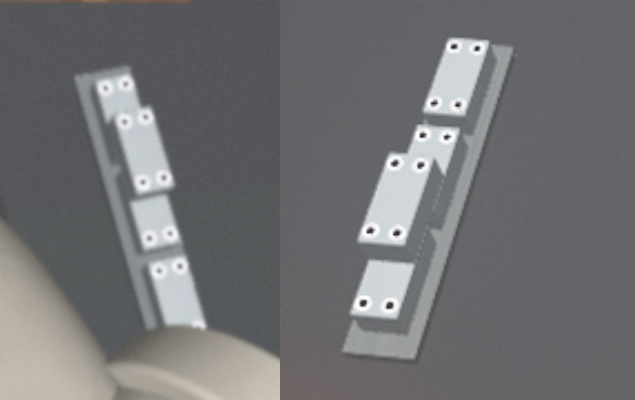

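The first block sits over the upper joint, at (145,150) left pane and (395,200) right pane. It is within 2 mm and about 1° of target. Now grasp block B.

```bash
python3 -m jog '[{"fingers":0.07,"x":0.003,"y":0.002,"z":0.03,"rx":0,"ry":0,"rz":0},{"fingers":0.07,"x":0,"y":0,"z":0.03,"rx":0,"ry":0,"rz":0},{"fingers":0.07,"x":0,"y":0,"z":0.02,"rx":0,"ry":0,"rz":0},{"fingers":0.07,"x":0,"y":0,"z":0.012,"rx":0,"ry":0,"rz":0},{"fingers":0.07,"x":0,"y":0,"z":0.01,"rx":0,"ry":0,"rz":0},{"fingers":0.07,"x":0,"y":0,"z":0.008,"rx":0,"ry":0,"rz":0},{"fingers":0.07,"x":0,"y":0,"z":0.006,"rx":0,"ry":0,"rz":0},{"fingers":0.07,"x":0,"y":0,"z":0,"rx":0,"ry":0,"rz":0}]'
python3 -m jog '[{"fingers":0.04,"x":0,"y":0,"z":0,"rx":0,"ry":0,"rz":0},{"fingers":0.03,"x":0,"y":0,"z":0,"rx":0,"ry":0,"rz":0},{"fingers":0.03,"x":0,"y":0,"z":0,"rx":0,"ry":0,"rz":0},{"fingers":0.03,"x":0,"y":0,"z":0,"rx":0,"ry":0,"rz":0}]' 50
```

```text
clock: 13.0
tcp_pos: [0.6053, 0.2176, -0.0358]
orientation: [-3.018, -0.865, 0.003]
contact_force: [0.7, -0.5, 0.8]
grip_width: 0.0699
gripper_force: 0.0
clock: 13.5
tcp_pos: [0.606, 0.218, -0.0349]
orientation: [-3.018, -0.865, 0.001]
contact_force: [-0.3, -0.3, 5.2]
grip_width: 0.0355
gripper_force: 51.9
```

```bash
python3 -m jog '[{"fingers":0.03,"x":0,"y":0,"z":-0.01,"rx":0,"ry":0,"rz":0},{"fingers":0.03,"x":0,"y":0,"z":-0.03,"rx":0,"ry":0,"rz":0},{"fingers":0.03,"x":0,"y":0,"z":-0.04,"rx":0,"ry":0,"rz":0},{"fingers":0.03,"x":0,"y":0,"z":-0.03,"rx":0,"ry":0,"rz":0},{"fingers":0.03,"x":0,"y":0,"z":-0.01,"rx":0,"ry":0,"rz":8.5},{"fingers":0.03,"x":0,"y":0,"z":0,"rx":0,"ry":0,"rz":8.5},{"fingers":0.03,"x":0,"y":0,"z":0,"rx":0,"ry":0,"rz":8.6},{"fingers":0.03,"x":0,"y":0,"z":0,"rx":0,"ry":0,"rz":0}]'
python3 -c "
from h import *
plan(.5198,-.2298,.083,96.6)"
```

```text
clock: 14.5
tcp_pos: [0.6051, 0.2175, 0.0844]
orientation: [-3.136, -0.177, 0.004]
contact_force: [-0.4, -0.3, -3.1]
grip_width: 0.0349
gripper_force: 51.1
t 14.50 tcp [605.1 217.5  84.4] tilt 0.16 closing at -83.5 j7 -2.06 grip 0.03492774990370518 51.1202073097229
 world turn 0.1 rotvec deg(tool) [-0.1  0.1 -0.1]
 shift mm now axes [-135.2  434.8    1.2] ; after turn [-136.2  434.5    1.4]
 world turn -179.9 rotvec deg(tool) [2.000e-01 1.000e-01 1.799e+02]
 after 2nd turn [ 136.2 -434.5    1.4]
```

```bash
python3 -m jog '[{"fingers":0.03,"x":-0.011,"y":0.035,"z":0,"rx":0,"ry":0,"rz":0},{"fingers":0.03,"x":-0.016,"y":0.052,"z":0,"rx":0,"ry":0,"rz":0},{"fingers":0.03,"x":-0.017,"y":0.055,"z":0,"rx":0,"ry":0,"rz":0},{"fingers":0.03,"x":-0.017,"y":0.055,"z":0,"rx":0,"ry":0,"rz":0},{"fingers":0.03,"x":-0.017,"y":0.055,"z":0,"rx":0,"ry":0,"rz":0},{"fingers":0.03,"x":-0.017,"y":0.055,"z":0,"rx":0,"ry":0,"rz":0},{"fingers":0.03,"x":-0.017,"y":0.055,"z":0,"rx":0,"ry":0,"rz":0},{"fingers":0.03,"x":-0.013,"y":0.042,"z":0,"rx":0,"ry":0,"rz":0}]'
python3 -m jog '[{"fingers":0.03,"x":-0.01,"y":0.03,"z":0,"rx":0,"ry":0,"rz":0},{"fingers":0.03,"x":0,"y":0,"z":0,"rx":0,"ry":0,"rz":0},{"fingers":0.03,"x":0,"y":0,"z":0,"rx":0,"ry":0,"rz":0}]'
python3 - <<'E'
from h import *
plan(.5198,-.2298,.003,96.6)
p,d=r.grab_frame("scene");np.savez("s5.npz",p=p,d=d)
cv2.imwrite("pics/s5.png",cv2.resize(p[130:310,90:290],(666,600),interpolation=cv2.INTER_CUBIC)[:,:,::-1])
E
```

```text
clock: 15.5
tcp_pos: [0.5251, -0.2007, 0.084]
orientation: [-3.136, -0.177, 0.004]
contact_force: [-0.0, 0.2, -2.8]
grip_width: 0.0353
gripper_force: 51.1
clock: 15.88
tcp_pos: [0.5198, -0.2279, 0.0839]
orientation: [-3.134, -0.178, 0.003]
contact_force: [-0.4, 0.1, -2.7]
grip_width: 0.0351
gripper_force: 51.1
t 15.88 tcp [ 519.8 -227.9   83.9] tilt 0.17 closing at -83.5 j7 -1.27 grip 0.03508203228745678 51.07223331928253
 world turn 0.1 rotvec deg(tool) [-0.1  0.1 -0.1]
 shift mm now axes [-0.   2.1 80.9] ; after turn [-0.2  1.9 80.9]
 world turn -179.9 rotvec deg(tool) [  0.2   0.2 179.9]
 after 2nd turn [ 0.2 -1.9 80.9]
```

View pics/s5.png

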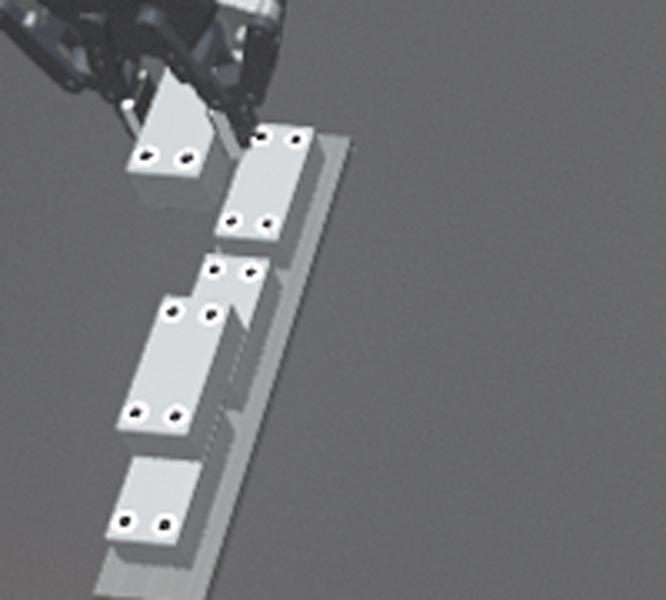

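The held block (end edge from (127,172) to (200,178) in the crop) is parallel to the row. Checking its centre and height.

```bash
python3 - <<'E'
from h import *
f=np.load("s5.npz");W=pts("scene",f["d"])
z=np.median(W[168:176,138:145,2]);print("top z",z)
u=np.array([np.cos(np.radians(6.6)),np.sin(np.radians(6.6))])
e=.5*(ray("scene",(90+127/3.33,130+172/3.33),z)+ray("scene",(90+200/3.33,130+178/3.33),z))[0]
print("centre",1000*(e[:2]-.04*u))
E
```

```text
top z 0.14796649904403758
centre [ 518.92705925 -225.70417294]
```

```bash
python3 -m jog '[{"fingers":0.03,"x":0,"y":0.002,"z":0.025,"rx":0,"ry":0,"rz":0},{"fingers":0.03,"x":0,"y":0,"z":0.025,"rx":0,"ry":0,"rz":0},{"fingers":0.03,"x":0,"y":0,"z":0.015,"rx":0,"ry":0,"rz":0},{"fingers":0.03,"x":0,"y":0,"z":0.008,"rx":0,"ry":0,"rz":0},{"fingers":0.03,"x":0,"y":0,"z":0.003,"rx":0,"ry":0,"rz":0},{"fingers":0.03,"x":0,"y":0,"z":0.001,"rx":0,"ry":0,"rz":0},{"fingers":0.03,"x":0,"y":0,"z":0,"rx":0,"ry":0,"rz":0}]'
python3 -m jog '[{"fingers":0.03,"x":0,"y":0,"z":0.001,"rx":0,"ry":0,"rz":0},{"fingers":0.03,"x":0,"y":0,"z":0,"rx":0,"ry":0,"rz":0}]'
python3 -m jog '[{"fingers":0.03,"x":0,"y":0,"z":0.001,"rx":0,"ry":0,"rz":0},{"fingers":0.03,"x":0,"y":0,"z":0,"rx":0,"ry":0,"rz":0}]'
```

```text
clock: 16.8
tcp_pos: [0.5202, -0.2308, 0.0075]
orientation: [-3.136, -0.175, 0.002]
contact_force: [0.1, 0.2, -2.5]
grip_width: 0.0352
gripper_force: 51.1
clock: 17.05
tcp_pos: [0.5198, -0.2307, 0.0061]
orientation: [-3.135, -0.174, 0.003]
contact_force: [-0.2, 0.4, -3.1]
grip_width: 0.0349
gripper_force: 51.1
clock: 17.3
tcp_pos: [0.5197, -0.2306, 0.0049]
orientation: [-3.135, -0.175, 0.003]
contact_force: [0.1, 0.5, -2.5]
grip_width: 0.0354
gripper_force: 51.1
```

```bash
python3 -m jog '[{"fingers":0.03,"x":0,"y":0,"z":0.001,"rx":0,"ry":0,"rz":0},{"fingers":0.03,"x":0,"y":0,"z":0,"rx":0,"ry":0,"rz":0}]'; python3 -m jog '[{"fingers":0.03,"x":0,"y":0,"z":0.001,"rx":0,"ry":0,"rz":0},{"fingers":0.03,"x":0,"y":0,"z":0,"rx":0,"ry":0,"rz":0}]'
```

```text
clock: 17.55
tcp_pos: [0.5197, -0.2306, 0.0038]
orientation: [-3.135, -0.175, 0.003]
contact_force: [-0.4, -0.4, -2.1]
grip_width: 0.0353
gripper_force: 51.1
clock: 17.8
tcp_pos: [0.5198, -0.2307, 0.003]
orientation: [-3.135, -0.175, 0.003]
contact_force: [-0.5, 0.4, 0.5]
grip_width: 0.0353
gripper_force: 51.4
```

Contact is starting (−2.5 to +0.5 N). One more half millimetre, then release and lift clear.

```bash
python3 -m jog '[{"fingers":0.03,"x":0,"y":0,"z":0.0007,"rx":0,"ry":0,"rz":0},{"fingers":0.03,"x":0,"y":0,"z":0,"rx":0,"ry":0,"rz":0},{"fingers":0.05,"x":0,"y":0,"z":0,"rx":0,"ry":0,"rz":0},{"fingers":0.07,"x":0,"y":0,"z":0,"rx":0,"ry":0,"rz":0},{"fingers":0.07,"x":0,"y":0,"z":0,"rx":0,"ry":0,"rz":0},{"fingers":0.07,"x":0,"y":0,"z":0,"rx":0,"ry":0,"rz":0},{"fingers":0.07,"x":0,"y":0,"z":-0.02,"rx":0,"ry":0,"rz":0},{"fingers":0.07,"x":0,"y":0,"z":-0.03,"rx":0,"ry":0,"rz":0}]'
python3 -m jog '[{"fingers":0.07,"x":0,"y":0,"z":-0.04,"rx":0,"ry":0,"rz":0},{"fingers":0.07,"x":0,"y":-0.05,"z":-0.02,"rx":0,"ry":0,"rz":0},{"fingers":0.07,"x":0,"y":-0.06,"z":0,"rx":0,"ry":0,"rz":0},{"fingers":0.07,"x":0,"y":-0.06,"z":0,"rx":0,"ry":0,"rz":0},{"fingers":0.07,"x":0,"y":-0.06,"z":0,"rx":0,"ry":0,"rz":0},{"fingers":0.07,"x":0,"y":-0.06,"z":0,"rx":0,"ry":0,"rz":0},{"fingers":0.07,"x":0,"y":-0.03,"z":0,"rx":0,"ry":0,"rz":0},{"fingers":0.07,"x":0,"y":0,"z":0,"rx":0,"ry":0,"rz":0}]'
python3 - <<'E'
from h import *
C=np.array([565.5,-224.7]);a=np.radians(6.4);Rm=np.array([[np.cos(a),np.sin(a)],[-np.sin(a),np.cos(a)]])
out=[]
for n,x0,x1,zt in(("top",400,500,.064),("scene",90,210,.067)):
    p,d=r.grab_frame(n);W=pts(n,d);out.append(p)
    m=((p.min(2)>140)&(abs(W[...,2]-zt)<.008)).astype(np.uint8);m[:,:x0]=0;m[:,x1:]=0
    k,l,s,c=cv2.connectedComponentsWithStats(m)
    for i in range(1,k):
        if s[i,4]<200: continue
        v,u=np.nonzero(l==i);z=np.median(W[l==i][:,2]);X=ray(n,np.c_[u,v],z)*1000
        b=cv2.minAreaRect(X[:,:2].astype(np.float32));print(n,"z%.4f"%z,"course xy",np.round(Rm@(X[:,:2].mean(0)-C),1),np.round(b[1],1),round(b[2],1))
cv2.imwrite("pics/f.png",np.hstack([cv2.resize(out[0][100:300,380:520],(280,400)),cv2.resize(out[1][150:330,90:250],(355,400))])[:,:,::-1])
E
```

```text
clock: 18.8
tcp_pos: [0.519, -0.2304, 0.0519]
orientation: [-3.134, -0.175, 0.006]
contact_force: [-0.7, 0.5, 0.1]
grip_width: 0.0704
gripper_force: 0.0
clock: 19.8
tcp_pos: [0.4841, 0.0903, 0.113]
orientation: [-3.134, -0.183, 0.002]
contact_force: [-0.3, -0.4, 0.7]
grip_width: 0.0699
gripper_force: 0.0
top z0.0642 course xy [46.3  1.1] [80.9 36.6] 7.3
top z0.0645 course xy [-48.5   0.8] [80.5 37. ] 7.7
scene z0.0669 course xy [-47.1  -0.4] [80.7 35.8] 6.5
scene z0.0669 course xy [47.8  0.1] [80.4 37.7] 6.2
```

View pics/f.png

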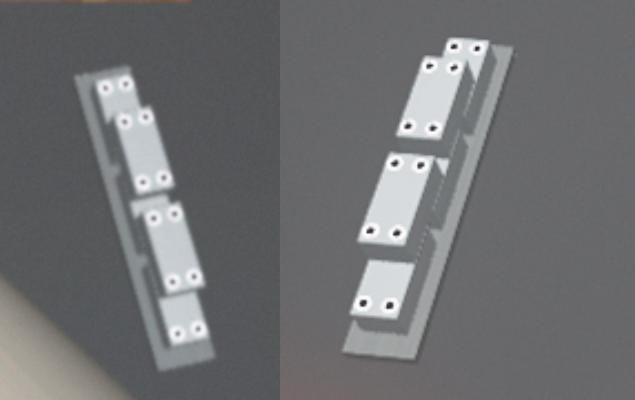

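The picture shows both blocks flat over the joints, at (145,150) and (172,248) in the left pane. They are within about 3 mm and 2° of target, and the robot is clear.

```bash
python3 -c "
from bench import r
print(r.hand_in())"
```

```text
the job is handed in; nothing more can be done
None
```

I set both matching blocks flat over the two joints, within about 3 mm and 2° of target by both cameras, and handed the job in at about 20 s; no verdict came back. The first grasp closed on air because the fingertips sat about 45 mm above the reported tool height, so I corrected from the camera depth.

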